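Sort the stray tin and candle into their stock crates

TASK

Two goods were left loose in the middle of the shop table. Put the tall brass-coloured spice tin into the blue crate, where the red tin is, and the red-and-white stub candle into the yellow crate, where the mint-green candle block is. Each should stand upright on the floor of its crate.

Things in the scene. Friction and masses are not known exactly. Their poses are not given: they have to be found in the camera images.
- tin_mid (a point): centre of the loose spice tin, half-way up: a closed brass-coloured round tin with a narrower lid, 45 mm in diameter, 70 mm tall, standing upright; z is its axis, upward. The point is 35 mm above its underside. Not to be confused with the smaller brass scale weight with a knob (32 mm wide, 40 mm tall) that stands near by.
- candle_mid (a point): centre of the loose stub candle, half-way up: short round candle, red at top and bottom with a cream band, 45 mm in diameter, 32 mm tall, standing upright; z is its axis, upward. The point is 16 mm above its underside.
- blue_crate: open plastic stock crate, blue, fixed to the table, sizes in mm; outside 240 (own x) by 160 (own y) by 55 high (rim 59), walls and floor 4 thick, a grey card holder on its near end. Origin: centre of its underside; z up. Its far half already holds a red round tin (62 wide, 64 tall), fixed, at own x +70; the near half, own x -116 to +35, is empty. The spice tin belongs here.
- yellow_crate: open plastic stock crate, yellow, fixed to the table, sizes in mm; outside 240 (own x) by 160 (own y) by 55 high (rim 59), walls and floor 4 thick, a grey card holder on its near end. Origin: centre of its underside; z up. Its far half already holds a mint-green candle block (56 wide, 55 tall), fixed, at own x +70; the near half, own x -116 to +35, is empty. The candle belongs here.
Not all that is in view belongs to the job. Of the things like the part that bears tin_mid, leave any that is orange or purple; of the rest the larger one is meant.

How it is judged:
At the end, for the whole second after the job is handed in: The spice tin stands inside the blue crate and the candle inside the yellow crate, each on the crate's floor (within 10 mm in height), upright within 10 degrees, released and at rest (x of tin_mid in the frame of blue_crate between -0.116 and 0.116 m and y of tin_mid in the frame of blue_crate between -0.076 and 0.076 m and z of tin_mid in the frame of blue_crate between 0.029 and 0.049 m and angle between each of tin_mid, candle_mid's own z axis and vertical below 0.17 rad and linear speed of each of spice_tin, candle below 0.02 m/s and x of candle_mid in the frame of yellow_crate between -0.116 and 0.116 m and y of candle_mid in the frame of yellow_crate between -0.076 and 0.076 m and z of candle_mid in the frame of yellow_crate between 0.01 and 0.03 m); the robot touches nothing.
It also fails if it takes over 64 s, if anything falls off the work surface, if the arm or the gripper's body presses on something with over 40 N, if the wrist force passes 120 N, or if a joint passes its speed limit or range.

ROBOT

A 6-joint arm with a two-finger parallel gripper is mounted at the origin on the work surface; the furniture and walls round the work are solid. World frame = base frame: x ahead of the robot, y to its left, z up, the work surface at z = 0. Lengths are in m, angles in rad, forces in N, time in s.
With the tool pointing down it reaches from about 0.375 to 0.9 m from the base axis. Payload 3.1 kg.
Tool frame: the origin (TCP) lies at the very end of the fingers, on their centre line; the grasp point (between the pads) lies 19 mm behind it; z points along the fingers, y is the line along which they close (so a half turn about z gives the same grasp; the last joint's range is limited). The gripper opens to 85 mm and grips with 20 to 120 N. Pads are 22 mm wide; open, the fingers measure 114 mm over their backs; the gripper's body (76 mm by 85 mm) begins 54 mm behind the grasp point. The pads swing forward as they close: fully open they stand 13 mm farther back than shut.
Start: joints at [0.992, 0.527, 1.433, -0, 1.181, -0.178], TCP at [0.244, 0.575, 0.231] pointing down, gripper open.
Joint ranges: [-3.08, 3.08], [-0.75, 2.2], [0.22, 2.44], [-1.43, 4.57], [0, 2.65], [-2.85, 2.85]. Speed limits (rad/s): [2.79, 2.79, 3.14, 3.14, 3.14, 3.14].

INTERFACE

Orientations are given as a unit quaternion [w, x, y, z].
In Python, from station import * gives the robot as it stands.
- The arm moves only by the shell command python3 -m creep 'ROWS' [OPENING] [FORCE]. ROWS is JSON, one flat list of numbers, 4 for each row, row after row: the shift along the tool's x, y, z in mm, then the turn about the tool's z in degrees. A call has 1 to 5 rows; each row is the pose to reach, as a shift and turn from the pose commanded when the call began, along the tool's axes at that moment; what a row does not reach only later rows make up. A row lasts 1/12 s, in which the tool goes at most 41.7 mm and 7.16 degrees, less where a joint would pass 70% of its speed; a pose out of reach is approached as far as the arm can. A call with a gripper value outside its range is refused whole. OPENING is the closure, from 0 (fully open) to 1 (shut), set as the call begins (- or left out, the last holds). The fingers move at their own pace and stop on an object; FORCE is the grip in N (left out, the last holds). Time passes only in rows, so rows that repeat a pose let the fingers close. It gives the time, the measured TCP pose, the force, the opening and the grip force at its end, in the units of the state.
- sense(): the state, without advancing time (a new reading comes with each control period).
- capture(name): name is "scene" or "top" or "wrist"; returns a dict with "color" (384x512x3 uint8, red, green, blue), "fx", "fy", "cx", "cy" (pixels), "k1" (the pictures are not rectified: a ray, as slopes to the right and down, at radius r is drawn at 1 + k1 r^2 times it, then the intrinsics apply), "rvec" (rotation vector, rad) and "tvec" (3), from world to camera coordinates, as OpenCV has them. Camera axes: x right, y down, z forward; pixel columns grow to the right and rows downward; lengths in m; the calibration is good to about 2 mm. A picture is of the moment at which its call begins. There is no depth.
- finish_job(): hands the job in; it is judged then, once.
The state is a dict: "time_s": time; "qpos": joint angles; "qvel": joint speeds; "joint_torque": joint torques, N m; "tcp_pos": TCP position; "tcp_rot": TCP orientation; "contact_force": force on the tool from outside, world axes, zero at the start; "torque": the same for the moment, N m; "grip_width": opening from 0.0 (shut) to 1.0 (fully open); "grasp_force": force on a finger pad.
Only numpy, scipy, OpenCV 4.12 (cv2) and the standard library are available. Lean on these libraries where they do the work, as an engineer would, in place of code of your own. Each camera call takes 0.05 s, during which the arm holds its last target. There are 200 camera calls.

## Working session

There is one attempt and no reset: what is moved stays moved. The work goes in short steps, Python scripts to look and compute and a shell command to move; the robot and the scene stay as the last step left them, time stands still between calls to the robot, and variables do not carry over. Pictures are saved under pics/ and viewed, at most 10 in all, crops included, and the job is handed in when it is done.

```bash
mkdir -p pics
cat > h.py <<'E'
from station import *
import numpy as np, cv2
from scipy.spatial.transform import Rotation as R
def ray(c,u,v):
    x,y=(u-c["cx"])/c["fx"],(v-c["cy"])/c["fy"]; a,b=x,y
    for _ in range(20):
        s=1+c["k1"]*(a*a+b*b); a,b=x/s,y/s
    M=R.from_rotvec(np.ravel(c["rvec"])).as_matrix(); t=np.ravel(c["tvec"])
    return -M.T@t, M.T@np.array([a,b,1.])
def plane(c,u,v,z):
    o,d=ray(c,u,v); return o+d*(z-o[2])/d[2]
def save(c,n): cv2.imwrite("pics/"+n,c["color"][:,:,::-1])
def totool(p):
    s=sense(); q=s["tcp_rot"]; r=R.from_quat([q[1],q[2],q[3],q[0]])
    return r.inv().apply(np.array(p)-s["tcp_pos"])*1000
E
python3 - <<'E'
from h import *
a=capture("top");b=capture("scene")
im=np.hstack([a["color"],b["color"]])
cv2.imwrite("pics/top1.png",cv2.resize(a["color"],(796,597),interpolation=cv2.INTER_CUBIC)[:,:,::-1])
save(b,"scene1.png")
import pickle;pickle.dump((a,b),open("c1.pkl","wb"))
s=sense();print(s["tcp_pos"],s["tcp_rot"],s["time_s"],s["grip_width"])
E
```

```text
[0.24345091 0.57493975 0.23042353] [-3.73927098e-04  1.99043531e-01  9.79990152e-01 -9.13828692e-04] 0.1 0.9986056722913287
```

View pics/top1.png

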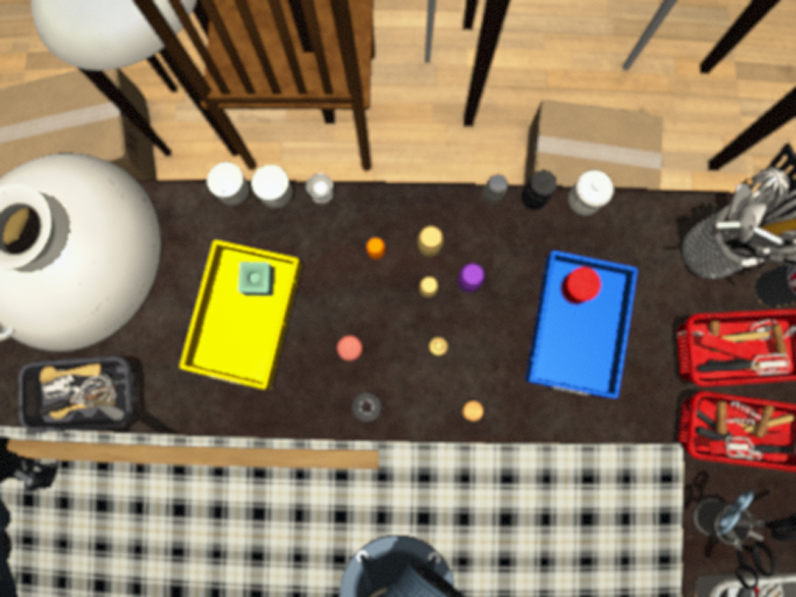

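View pics/scene1.png

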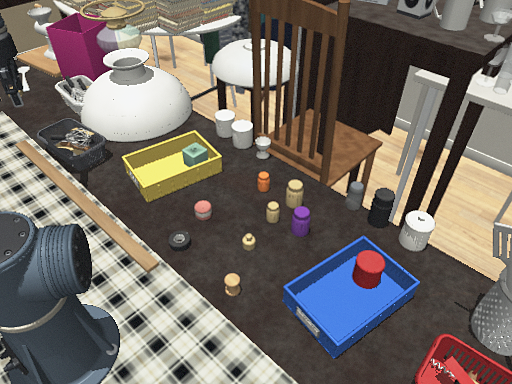

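Top view (796 px wide): the tall brass tin is at (430,240), with a smaller brass one at (429,286). The candle is at (349,348), the blue crate at (583,325) and the yellow crate at (240,315). In the scene view, the tin is at (294,193) and the candle at (203,210).

Run:
```python
from h import *
import pickle
a,b=pickle.load(open("c1.pkl","rb"))
k=512/796
def tri(p,q):
    o1,d1=ray(a,p[0]*k,p[1]*k);o2,d2=ray(b,*q)
    s=np.linalg.lstsq(np.c_[d1,-d2],o2-o1,rcond=None)[0]
    x,y=o1+s[0]*d1,o2+s[1]*d2
    return ((x+y)/2).round(3),np.linalg.norm(x-y).round(3)
for n,p,q in [("tin lid",(431,235),(295,182)),("candle top",(349,346),(203,203)),("small",(429,284),(273,204)),("purple",(472,272),(301,210)),("redtin top",(583,284),(370,258)),
 ("bl near-left",(530,382),(286,292)),("bl far-right",(637,268),(418,285)),("ye near-left",(181,372),(123,158)),("ye far right",(299,259),(221,174))]: print(n,*tri(p,q))
def comps(m,z,n):
    c,_=cv2.findContours(m.astype(np.uint8)*255,cv2.RETR_EXTERNAL,cv2.CHAIN_APPROX_NONE)
    c=max(c,key=cv2.contourArea);r=cv2.minAreaRect(c);B=cv2.boxPoints(r)
    P=np.array([plane(a,*u,z) for u in B])
    print(n,"centre",P.mean(0).round(3),"sides",np.linalg.norm(P-np.roll(P,1,0),axis=1).round(3),"yaw of edges",[np.degrees(np.arctan2(*(P[i]-P[i-1])[[1,0]])).round(1) for i in range(4)])
h=cv2.cvtColor(a["color"],cv2.COLOR_RGB2HSV);H,S,V=cv2.split(h)
comps((H>100)&(H<118)&(S>150)&(V>90),.059,"blue")
comps((H>25)&(H<33)&(S>180)&(V>110),.059,"yellow")
print("cam",ray(a,0,0)[0],ray(b,0,0)[0])
```

```text
tin lid [ 0.643 -0.047  0.072] 0.002
candle top [0.443 0.097 0.038] 0.0
small [ 0.558 -0.046  0.051] 0.001
purple [ 0.577 -0.121  0.068] 0.003
redtin top [ 0.561 -0.324  0.072] 0.002
bl near-left [ 0.386 -0.234  0.038] 0.005
bl far-right [ 0.596 -0.432  0.044] 0.005
ye near-left [0.392 0.396 0.054] 0.009
ye far right [ 0.612  0.208 -0.029] 0.01
blue centre [ 0.491 -0.327  0.059] sides [0.168 0.248 0.174 0.25 ] yaw of edges [np.float64(80.6), np.float64(-10.7), np.float64(-98.9), np.float64(168.1)]
yellow centre [0.498 0.298 0.059] sides [0.168 0.25  0.172 0.247] yaw of edges [np.float64(77.5), np.float64(-11.2), np.float64(-103.7), np.float64(167.8)]
cam [0.3524559  0.00259207 1.26584394] [-0.00470127 -0.51715337  0.76612647]
```

```bash
python3 -c "
from h import *
print(totool([.443,.097,.16]))"
```

```text
[-370.21827646 -362.0837526    70.98944052]
```

```bash
python3 -m creep '[-25,-24,0,0,-50,-48,0,0,-75,-72,0,0,-100,-96,0,0,-123,-120,0,0]' 0; python3 -m creep '[-25,-24,5,0,-50,-48,10,0,-75,-72,15,0,-100,-96,20,0,-123,-120,25,0]'; python3 -m creep '[-25,-24,10,0,-50,-48,20,0,-75,-72,30,0,-100,-96,40,0,-124,-122,46,0]'; python3 -m creep '[0,0,0,0,0,0,0,0]'
python3 - <<'E'
from h import *
c=capture("wrist");save(c,"w1.png")
import pickle;pickle.dump(c,open("w1.pkl","wb"))
E
```

```text
time_s: 0.52
tcp_pos: [0.3105, 0.4153, 0.2309]
tcp_rot: [-0.0, 0.199, 0.98, -0.0]
contact_force: [0.5, 0.7, 0.2]
grip_width: 1.005
grasp_force: 0.0
time_s: 0.93
tcp_pos: [0.3771, 0.2569, 0.206]
tcp_rot: [0.0, 0.199, 0.98, -0.0]
contact_force: [0.3, -0.0, -0.1]
grip_width: 0.999
grasp_force: 0.0
time_s: 1.35
tcp_pos: [0.4434, 0.0962, 0.1594]
tcp_rot: [-0.001, 0.199, 0.98, -0.0]
contact_force: [1.9, -0.2, -0.0]
grip_width: 1.0
grasp_force: 0.0
time_s: 1.52
tcp_pos: [0.4436, 0.0962, 0.1597]
tcp_rot: [-0.001, 0.201, 0.98, -0.0]
contact_force: [-0.6, 0.4, -0.1]
grip_width: 1.0
grasp_force: 0.0
```

View pics/w1.png

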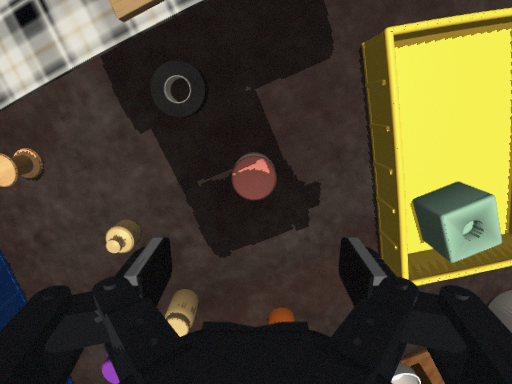

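The wrist view shows the candle's top at (255,177), the scale weight at (122,238) and a tin at (182,310). The yellow crate is at right.

Run:
```python
from h import *
import pickle
c=pickle.load(open("w1.pkl","rb"))
h=cv2.cvtColor(c["color"],cv2.COLOR_RGB2HSV);H,S,V=cv2.split(h)
m=(((H<8)|(H>170))&(S>70)&(V>60)).astype(np.uint8)
m[:120]=0;m[240:]=0;m[:,:200]=0;m[:,310:]=0
n,l,s,ce=cv2.connectedComponentsWithStats(m);i=1+s[1:,4].argmax();print(s[i],ce[i])
x,y,w,hh=s[i][:4]
p=plane(c,x+w/2,y+hh/2,.032);print(p, np.linalg.norm(plane(c,x,y+hh/2,.032)-plane(c,x+w,y+hh/2,.032)))
print(totool([p[0],p[1],.006]))
```

```text
[ 232  156   45   44 1555] [253.65787781 177.64180064]
[0.43911956 0.09712962 0.032     ] 0.04358559746423291
[  3.14184498  -1.67801111 153.99827155]
```

```bash
python3 -m creep '[1,-1,35,0,3,-2,70,0,3,-2,100,0,3,-2,130,0,3,-2,152,0]'; python3 -m creep '[0,0,0,0,0,0,0,0,0,0,0,0,0,0,0,0,0,0,0,0]' 1 40;  python3 -m creep '[0,0,0,0,0,0,0,0,0,0,0,0,0,0,0,0,0,0,0,0]'
```

```text
time_s: 1.98
tcp_pos: [0.4384, 0.0988, 0.0068]
tcp_rot: [-0.001, 0.198, 0.98, -0.0]
contact_force: [-0.5, -0.1, -0.3]
grip_width: 0.999
grasp_force: 0.0
time_s: 2.4
tcp_pos: [0.4406, 0.0975, 0.01]
tcp_rot: [0.002, 0.199, 0.98, 0.0]
contact_force: [-0.6, 2.4, 2.8]
grip_width: 0.492
grasp_force: 40.9
time_s: 2.82
tcp_pos: [0.4406, 0.0975, 0.01]
tcp_rot: [0.002, 0.199, 0.98, 0.0]
contact_force: [-0.4, 3.7, 7.8]
grip_width: 0.495
grasp_force: 41.4
```

```bash
python3 -m creep '[0,0,-25,0,0,0,-55,0,0,0,-90,0,0,0,-120,0,0,0,-120,0]'; python3 -c "
from h import *
print(totool([.459,.307,.13]))"
```

```text
time_s: 3.23
tcp_pos: [0.4431, 0.0972, 0.1338]
tcp_rot: [0.006, 0.199, 0.98, 0.001]
contact_force: [-0.2, 0.4, -0.7]
grip_width: 0.489
grasp_force: 41.2
[ 67.23463639 199.40198663   3.87665019]
```

```bash
python3 -m creep '[8,25,0,0,22,65,0,0,36,105,0,0,50,145,0,0,60,175,0,0]'; python3 -m creep '[7,24,0,0,7,24,0,0,7,24,0,0]'
python3 - <<'E'
from h import *
c=capture("wrist");d=capture("scene")
cv2.imwrite("pics/w2.png",np.hstack([cv2.resize(c["color"],(400,300)),d["color"][60:360,50:450]])[:,:,::-1])
E
```

```text
time_s: 3.65
tcp_pos: [0.4524, 0.2841, 0.1285]
tcp_rot: [0.0, 0.199, 0.98, 0.0]
contact_force: [0.8, -1.0, -0.2]
grip_width: 0.495
grasp_force: 41.2
time_s: 3.9
tcp_pos: [0.4551, 0.3075, 0.1281]
tcp_rot: [0.0, 0.198, 0.98, -0.0]
contact_force: [-0.6, -1.4, -1.4]
grip_width: 0.493
grasp_force: 41.2
```

View pics/w2.png

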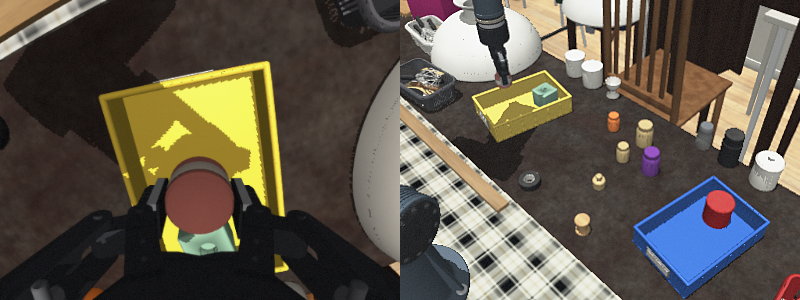

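The candle is held upright over the near half of the yellow crate, so I'll lower it.

```bash
python3 -m creep '[0,0,30,0,0,0,60,0,0,0,90,0,0,0,105,0,0,0,107,0]'; python3 -m creep '[0,0,2,0,0,0,4,0,0,0,4,0]'
```

```text
time_s: 4.42
tcp_pos: [0.4533, 0.3037, 0.0184]
tcp_rot: [-0.003, 0.2, 0.98, -0.002]
contact_force: [0.4, 0.5, 0.3]
grip_width: 0.493
grasp_force: 41.2
time_s: 4.67
tcp_pos: [0.4565, 0.3063, 0.0183]
tcp_rot: [0.001, 0.199, 0.98, 0.0]
contact_force: [-0.5, -0.8, -0.1]
grip_width: 0.497
grasp_force: 41.2
```

```bash
python3 -m creep '[0,0,2,0,0,0,2,0,0,0,2,0]'; python3 -c "
from h import *
s=sense();print(s['tcp_pos'],s['contact_force'],s['torque'])"
```

```text
time_s: 4.92
tcp_pos: [0.456, 0.3067, 0.016]
tcp_rot: [0.001, 0.199, 0.98, 0.0]
contact_force: [0.6, 0.5, -0.8]
grip_width: 0.495
grasp_force: 41.2
[0.45601941 0.30667527 0.01602098] [ 0.63313201  0.54567846 -0.82314275] [ 0.02499061 -0.0154075   0.01844157]
```

```bash
python3 -m creep '[0,0,2,0,0,0,2,0,0,0,2,0]'
```

```text
time_s: 5.17
tcp_pos: [0.4561, 0.3068, 0.0141]
tcp_rot: [0.001, 0.199, 0.98, 0.0]
contact_force: [-0.2, 0.3, 5.6]
grip_width: 0.497
grasp_force: 41.8
```

Contact is felt, so I'll release and rise.

```bash
python3 -m creep '[0,0,0,0,0,0,0,0,0,0,0,0,0,0,0,0,0,0,0,0]' 0; python3 -m creep '[0,0,-20,0,0,0,-55,0,0,0,-95,0,0,0,-135,0,0,0,-150,0]'
python3 - <<'E'
from h import *
import pickle
c=capture("wrist");cv2.imwrite("pics/w3.png",c["color"][:,:,::-1])
print(totool([.57,-.047,.17]))
E
```

```text
time_s: 5.58
tcp_pos: [0.4555, 0.3064, 0.0131]
tcp_rot: [-0.0, 0.199, 0.98, -0.0]
contact_force: [0.2, 0.2, 0.1]
grip_width: 1.003
grasp_force: 0.0
time_s: 6.0
tcp_pos: [0.458, 0.3076, 0.1683]
tcp_rot: [0.003, 0.199, 0.98, 0.002]
contact_force: [0.8, -0.5, -0.6]
grip_width: 1.0
grasp_force: 0.0
[-240.71020371 -283.58127301   -0.88105904]
```

View pics/w3.png

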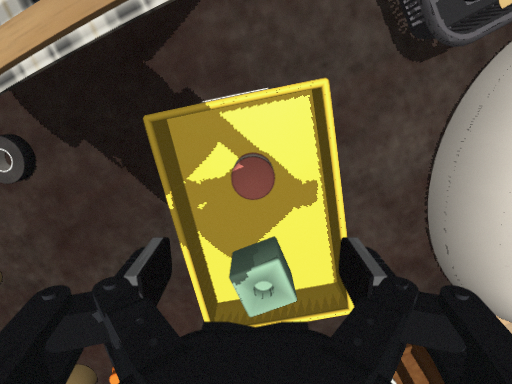

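The candle stands upright in the yellow crate at (253,177). Next is the tin.

```bash
python3 -m creep '[-25,-20,-5,0,-50,-41,-10,0,-75,-62,-15,0,-100,-82,-20,0,-125,-103,-25,0]'; python3 -m creep '[-25,-20,-1,0,-50,-41,-2,0,-75,-62,-3,0,-100,-82,-4,0,-125,-103,-5,0]'; python3 -m creep '[-25,-20,0,0,-50,-40,0,0,-59,-48,0,0,-59,-48,0,0]'
python3 - <<'E'
from h import *
import pickle
c=capture("wrist");cv2.imwrite("pics/w4.png",c["color"][:,:,::-1])
pickle.dump(c,open("w4.pkl","wb"))
E
```

```text
time_s: 6.47
tcp_pos: [0.5306, 0.1616, 0.1879]
tcp_rot: [-0.001, 0.199, 0.98, -0.0]
contact_force: [0.6, 0.1, -0.3]
grip_width: 1.003
grasp_force: 0.0
time_s: 6.88
tcp_pos: [0.6055, 0.0179, 0.1925]
tcp_rot: [-0.001, 0.199, 0.98, 0.0]
contact_force: [1.5, 0.5, 0.0]
grip_width: 1.001
grasp_force: 0.0
time_s: 7.22
tcp_pos: [0.642, -0.051, 0.1923]
tcp_rot: [0.0, 0.201, 0.98, -0.0]
contact_force: [0.4, 0.5, -0.5]
grip_width: 1.003
grasp_force: 0.0
```

View pics/w4.png

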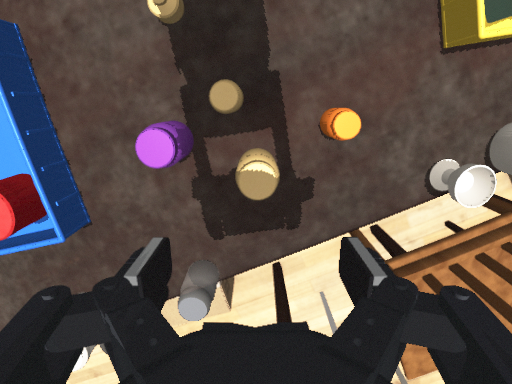

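The lid of the large tin is centred at about (258,180), about 41 px wide. The purple tin is at (160,145), the small tin at (226,96) and the orange one at (342,124).

Run:
```python
from h import *
import pickle
c=pickle.load(open("w4.pkl","rb"))
p=plane(c,258,179,.07);print(p,np.linalg.norm(plane(c,237,179,.07)-plane(c,279,179,.07)))
q=plane(c,226,97,.06);print(q,np.linalg.norm(plane(c,210,97,.06)-plane(c,243,97,.06)))
print(totool([p[0],p[1],.018]))
```

```text
[ 0.63866588 -0.04688935  0.07      ] 0.03990102704405757
[ 0.55815166 -0.04446782  0.06      ] 0.0302755873460272
[  2.10266672   0.83574287 174.2309657 ]
```

```bash
python3 -m creep '[1,0,35,0,2,1,70,0,2,1,105,0,2,1,140,0,2,1,165,0]'; python3 -m creep '[0,0,7,0,0,0,7,0]'; python3 -m creep '[0,0,0,0,0,0,0,0,0,0,0,0,0,0,0,0,0,0,0,0]' 1 40;  python3 -m creep '[0,0,0,0,0,0,0,0,0,0,0,0]'; python3 -m creep '[0,0,-25,0,0,0,-55,0,0,0,-90,0,0,0,-125,0,0,0,-130,0]';  python3 -c "
from h import *
print(totool([.452,-.320,.15]))"
```

```text
time_s: 7.68
tcp_pos: [0.6363, -0.0431, 0.0253]
tcp_rot: [-0.003, 0.198, 0.98, 0.0]
contact_force: [0.2, 0.4, -0.0]
grip_width: 0.997
grasp_force: 0.0
time_s: 7.85
tcp_pos: [0.6367, -0.0438, 0.0189]
tcp_rot: [-0.003, 0.198, 0.98, 0.0]
contact_force: [-0.0, -0.2, -0.3]
grip_width: 0.996
grasp_force: 0.0
time_s: 8.27
tcp_pos: [0.6412, -0.0465, 0.0238]
tcp_rot: [0.002, 0.199, 0.98, 0.0]
contact_force: [-0.6, 1.3, 6.3]
grip_width: 0.508
grasp_force: 41.1
time_s: 8.52
tcp_pos: [0.6412, -0.0465, 0.0238]
tcp_rot: [0.002, 0.199, 0.98, 0.0]
contact_force: [-0.1, 0.5, 6.6]
grip_width: 0.511
grasp_force: 41.1
time_s: 8.93
tcp_pos: [0.6438, -0.0472, 0.1589]
tcp_rot: [0.007, 0.199, 0.98, -0.0]
contact_force: [1.0, -0.2, 0.3]
grip_width: 0.504
grasp_force: 41.1
[  70.28493111 -325.9956403     7.29978716]
```

```bash
python3 -m creep '[6,-28,0,0,13,-61,0,0,20,-95,0,0,27,-128,0,0,35,-162,0,0]'; python3 -m creep '[7,-35,0,0,14,-69,0,0,21,-103,0,0,28,-136,0,0,35,-164,0,0]'; python3 -m creep '[0,0,0,0,0,0,0,0]'
python3 - <<'E'
from h import *
c=capture("wrist");d=capture("scene")
cv2.imwrite("pics/w5.png",np.hstack([cv2.resize(c["color"],(400,300)),d["color"][84:384,112:512]])[:,:,::-1])
E
```

```text
time_s: 9.35
tcp_pos: [0.5432, -0.1827, 0.1516]
tcp_rot: [0.0, 0.199, 0.98, -0.0]
contact_force: [-0.5, -0.2, 0.5]
grip_width: 0.506
grasp_force: 41.1
time_s: 9.77
tcp_pos: [0.4466, -0.321, 0.1516]
tcp_rot: [0.0, 0.2, 0.98, -0.0]
contact_force: [-0.3, -1.4, -0.1]
grip_width: 0.511
grasp_force: 41.1
time_s: 9.93
tcp_pos: [0.447, -0.3204, 0.1515]
tcp_rot: [0.0, 0.201, 0.98, 0.0]
contact_force: [0.7, 0.2, -1.1]
grip_width: 0.507
grasp_force: 41.1
```

View pics/w5.png

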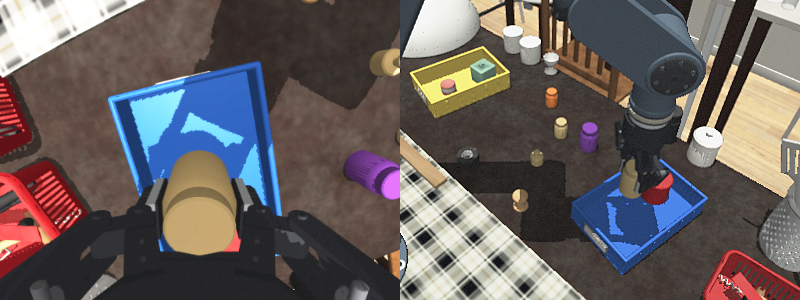

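The tin is held upright over the near half of the blue crate, so I'll lower it.

```bash
python3 -m creep '[0,0,30,0,0,0,60,0,0,0,90,0,0,0,112,0,0,0,118,0]'; python3 -m creep '[0,0,1,0,0,0,3,0,0,0,3,0]'; python3 -m creep '[0,0,1,0,0,0,2,0,0,0,2,0]'
```

```text
time_s: 10.45
tcp_pos: [0.4471, -0.3159, 0.0301]
tcp_rot: [-0.003, 0.198, 0.98, 0.002]
contact_force: [-1.1, -0.1, -0.0]
grip_width: 0.507
grasp_force: 41.1
time_s: 10.7
tcp_pos: [0.449, -0.3193, 0.0314]
tcp_rot: [0.001, 0.199, 0.98, -0.001]
contact_force: [-0.5, 0.2, -0.1]
grip_width: 0.504
grasp_force: 41.1
time_s: 10.95
tcp_pos: [0.4484, -0.3195, 0.0292]
tcp_rot: [0.001, 0.199, 0.98, -0.0]
contact_force: [0.1, 0.7, -0.3]
grip_width: 0.501
grasp_force: 41.1
```

```bash
python3 -m creep '[0,0,1,0,0,0,2,0,0,0,2,0]'
```

```text
time_s: 11.2
tcp_pos: [0.4482, -0.3195, 0.0278]
tcp_rot: [0.001, 0.199, 0.98, -0.0]
contact_force: [-1.2, 1.2, 9.6]
grip_width: 0.504
grasp_force: 42.0
```

Contact again; release, rise, look.

```bash
python3 -m creep '[0,0,0,0,0,0,0,0,0,0,0,0,0,0,0,0,0,0,0,0]' 0; python3 -m creep '[0,0,-20,0,0,0,-55,0,0,0,-95,0,0,0,-130,0,0,0,-150,0]'; python3 -m creep '[0,0,0,0,0,0,0,0]'
python3 - <<'E'
from h import *
c=capture("wrist");d=capture("scene")
cv2.imwrite("pics/w6.png",np.hstack([cv2.resize(c["color"],(400,300)),d["color"][84:384,112:512]])[:,:,::-1])
E
```

```text
time_s: 11.62
tcp_pos: [0.4479, -0.3191, 0.0262]
tcp_rot: [-0.0, 0.199, 0.98, 0.0]
contact_force: [-0.6, 0.2, -0.7]
grip_width: 0.998
grasp_force: 0.0
time_s: 12.03
tcp_pos: [0.4491, -0.3202, 0.18]
tcp_rot: [0.002, 0.199, 0.98, -0.002]
contact_force: [-0.2, -0.5, 1.3]
grip_width: 1.001
grasp_force: 0.0
time_s: 12.2
tcp_pos: [0.4484, -0.3195, 0.1775]
tcp_rot: [0.001, 0.199, 0.98, -0.001]
contact_force: [-0.7, 0.4, -0.6]
grip_width: 1.001
grasp_force: 0.0
```

View pics/w6.png

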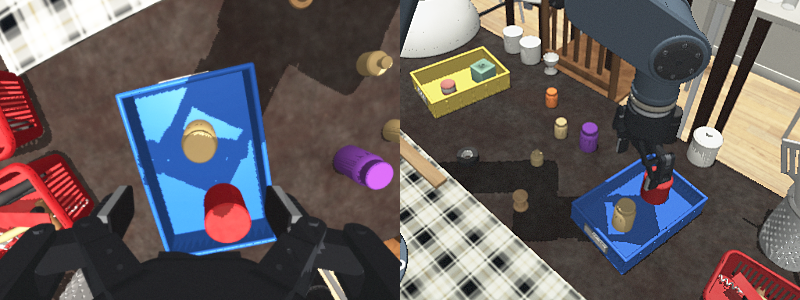

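The tin stands upright in the near half of the blue crate (left view, (200,140)). The candle stands in the yellow crate and the gripper is clear.

```bash
python3 -c "
from station import *
print(finish_job())"
```

```text
the job is handed in; nothing more can be done
None
```

The spice tin stands upright in the blue crate and the candle in the yellow crate; I checked both by camera before handing the job in at about 12 s, but the hand-in call gave no verdict.

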